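# Open the clamshell seal tester and take out the seal ring

## Task

Swing the lid of the clamshell test fixture up by its round pull bar and over past vertical, so that it stays open by itself. Then lift the dark seal ring out of the fixture and lay it flat inside the round white dish (not the rectangular tray), setting it down rather than dropping it. Leave the fixture's lid open and the other things on the work surface where they stand.

Things in the scene. Friction and masses are not known exactly. Their poses are not given: they have to be found in the camera images.
- fixture: Clamshell fixture, fixed: aluminium base 120 x 120 mm, flat top 40 mm above the work surface, no walls. Origin at the centre of its underside, z up, x from pull bar to hinge, y along the hinge. On its top centre a round seat, diameter 44, 8 mm high, and on that a boss, diameter 30, 6 mm high, inside the ring. A 12 mm port stub sticks out 20 mm on the -y side, 22 mm up.
- lid (a joint): Lid angle: 0 shut (start), grows as the bar rises, 1.57 upright, 1.95 at its stop, leaning back. No latch, little friction, lightly damped. About 0.4 kg (varies): below about 1.25 it falls shut, beyond it falls to the stop and stays. A hollow aluminium shell 120 x 120 mm, 36 mm high, with a clear window in its top; it does not touch the ring.
- bar (a point): Middle of the lid's pull bar (moves with it): round steel, diameter 12, 100 mm long, parallel to the hinge, on an 8 mm wide arm near each end (88 mm free between); 39 mm gap from bar to lid. Shut: 105 mm from the fixture's centre along its -x, 56 mm above the work surface; 166 mm from the hinge axis. Pinched from above it turns between the fingers, so the hand need not tilt along the arc.
- hinge (a point): Middle of the hinge axis, which runs along the fixture's y axis: 60 mm from the fixture's centre in the fixture's +x direction, 41 mm above the work surface.
- seal_ring: Dark rubber seal ring, stiff: outer diameter 58 mm, hole 38 mm, 16 mm high, about 50 g. Origin at the centre of its underside, z along its axis. Starts flat on the fixture's seat, underside 48 mm above the work surface, hidden under the lid except through the window.
- dish: Round flat white enamelled dish, loose: outer diameter 150 mm, inner 142 mm, 20 mm high, floor 4 mm thick. Origin at the centre of its underside. Stands left or right of the fixture, changing places with the tray.
- tray: Rectangular white enamelled tray, 150 x 115 mm, 22 mm high, holding a vial; a bystander. Origin at the centre of its underside.
- vial: Small amber jar, 32 mm in diameter, 50 mm high, in the tray; a bystander. Origin under its centre.
- tube_rack: Yellow tube block, 70 x 110 x 50 mm, with two capped tubes to 94 mm height; a bystander. Origin under its centre.
- microtube_rack: Blue rack of small white tubes, 75 x 130 x 42 mm; a bystander. Origin under its centre.
- reagent_bottle: Glass bottle with a cap, 56 mm in diameter, 110 mm high; a bystander. Origin under its centre.
- tip_box: Black open box of tips, 85 x 120 x 45 mm; a bystander. Origin under its centre.
- forceps: Steel forceps, 130 mm long, lying flat; a bystander. Origin under its centre.
Mind the look-alikes: they are no part of the job. Leave any purple look-alike of the fixture alone.

How it is judged:
By the outcome, as a careful person would: the job done as asked, in the order asked, and still so for the second after the job is handed in, with the robot touching nothing.
It also fails if it takes over 59 s, if anything falls off the work surface, if the arm or the gripper's body presses on something with over 40 N, if the wrist force passes 120 N, or if a joint passes its speed limit or range.

## Robot

A 6-joint arm with a two-finger parallel gripper is mounted at the origin on the work surface. World frame = base frame: x ahead of the robot, y to its left, z up, the work surface at z = 0. Lengths are in mm, angles in rad, forces in N, time in s.
With the tool pointing down it reaches from about 275 to 850 mm from the base axis. Payload 5.2 kg.
Tool frame: the origin (TCP) lies midway between the tips of the shut fingers; the grasp point (between the pads) lies 19 mm behind it (pinch_z is the distance from the TCP to the grasp point, in mm); z points along the fingers, x is the direction in which the jaws open and shut, and the axes are right-handed (so a half turn about z gives the same grasp; the last joint's range is limited). The gripper opens to 85 mm and grips with 20 to 120 N. Pads are 22 mm wide; open, the fingers measure 114 mm over their backs; the gripper's body (76 mm by 85 mm) begins 54 mm behind the grasp point. The pads swing forward as they close: fully open they stand 13 mm farther back than shut.
Start: joints at [1.081, 0.259, 1.535, -0, 1.348, -0.203], TCP at [155.564, 527.546, 231.31] pointing down, gripper open.
Joint ranges: [-3.14, 3.14], [-0.91, 2.08], [0.19, 2.58], [-1.22, 4.36], [0.22, 2.71], [-3.12, 3.12]. Speed limits (rad/s): [2.57, 2.57, 3.14, 3.14, 3.14, 3.14].

## Interface

Orientations are given as a rotation vector (axis times angle).
In Python, from workcell import * gives the robot as it stands. The module is installed in compiled form; this text tells all that it offers.
- The arm moves only by the tool drive_tool, never from a script. Its argument "targets" is one flat list of numbers, 7 for each row, row after row: the turn, a rotation vector about the tool's x, y, z in rad, then the shift along the tool's x, y, z in m, then the finger opening in m, from 0 to 0.0854. In form: [wx, wy, wz, tx, ty, tz, fingers, wx, wy, wz, tx, ty, tz, fingers, ...]. A call has 1 to 10 rows; each row is the pose to reach, as a shift and turn from the pose measured when the call began, along the tool's axes at that moment; what a row does not reach only later rows make up. A row lasts 1/8 s, in which the tool goes at most 62.5 mm and 10.7 degrees, less where a joint would pass 70% of its speed; a pose out of reach is approached as far as the arm can. A call with a gripper value outside its range is refused whole. The fingers move at their own pace and stop on an object; the grip force is fixed at half the most. Time passes only in rows, so rows that repeat a pose let the fingers close. It gives the time, the measured TCP pose, the force and the opening at its end, in the units of the state.
- read_state(): the state, without advancing time (a new reading comes with each control period).
- camera(name): name is "scene" or "top" or "wrist"; returns a dict with "color" (420x560x3 uint8, red, green, blue), "fx", "fy", "cx", "cy" (pixels), "k1" (the pictures are not rectified: a ray, as slopes to the right and down, at radius r is drawn at 1 + k1 r^2 times it, then the intrinsics apply), "R" (3x3) and "t" (3): a world point X has camera coordinates R X + t; the wrist camera has in their place "hand_eye" (4x4, takes a point from camera to tool coordinates, whose origin is the TCP and whose axes are the tool frame's). Camera axes: x right, y down, z forward; pixel columns grow to the right and rows downward; lengths in mm; the calibration is good to about 2 mm. A picture is of the moment at which its call begins: read the wrist's pose just before it. There is no depth.
- sign_off(): hands the job in, once; it reports no verdict.
Trained networks look in a picture, given as the dict that the camera call returned (one of the last four; its "shot" number tells which), for a name from the list of things; names that differ only in an ending like _2 or _b are one class to them, and where a whole thing is asked for, a point or a joint stands for the part that bears it (a point fixed in the world has none). Each returns a list of dicts, best first, with "p" (0 to 1); they miss things now and then, are a little off and sometimes report something else, mostly with a low value. They report only what shows in the picture. A call takes as long as a camera call. They do not tell look-alikes from the thing itself.
- boxes_of(picture, name): "xy" ([column, row] in pixels, amid what is visible of it).
- landmark_of(picture, name): "xy" ([column, row] in pixels: a listed point, or the origin of a listed thing).
The state is a dict: "time_s": time; "joint_positions": joint angles; "joint_velocities": joint speeds; "joint_efforts": joint torques, N m; "eef_pos": TCP position; "ee_rot": TCP orientation; "wrist_force": force on the tool from outside, world axes, zero at the start; "torque": the same for the moment, N m; "width": opening from 0.0 (shut) to 1.0 (fully open).
Only numpy, scipy, OpenCV 4.12 (cv2) and the standard library are available. Lean on these libraries where they do the work, as an engineer would, in place of code of your own. Each camera call takes 0.05 s, during which the arm holds its last target. There are 200 camera calls.

## Working session

There is one attempt and no reset: what is moved stays moved. The work goes in short steps, Python scripts to look and compute and a tool call to move; the robot and the scene stay as the last step left them, time stands still between calls to the robot, and variables do not carry over. Pictures are saved under pics/ and viewed, about 8 in all and at most 12, crops included, and the job is handed in when it is done.

Besides the shell and the picture viewer there is one more tool, called after ">>>" as name(argument=value, ...) on one line, values as JSON. drive_tool: Moves the arm, as the interface text tells. Its arguments: {"type":"object","properties":{"targets":{"type":"array"}},"required":["targets"]}

```bash
mkdir -p pics; cat > h.py <<'E'
from workcell import *
import numpy as np, cv2
from scipy.spatial.transform import Rotation as Ro
def save(p,n,crop=None,s=1):
    im=p["color"][:,:,::-1]
    if crop: a,b,c,d=crop; im=im[b:d,a:c]
    cv2.imwrite("pics/"+n,cv2.resize(im,None,fx=s,fy=s,interpolation=cv2.INTER_CUBIC))
def cam(p,st=None):
    "R,t world->camera"
    if "R" in p: return np.array(p["R"]),np.array(p["t"])
    H=np.array(p["hand_eye"]); T=np.eye(4); T[:3,:3]=Ro.from_rotvec(st["ee_rot"]).as_matrix(); T[:3,3]=st["eef_pos"]
    W=np.linalg.inv(T@H); return W[:3,:3],W[:3,3]
def K(p): return np.array([[p["fx"],0,p["cx"]],[0,p["fy"],p["cy"]],[0,0,1.]])
def pix(p,xy,z,st=None):
    "world point on plane z for pixel"
    R,t=cam(p,st); d=np.array([p["k1"],0,0,0,0.])
    u=cv2.undistortPoints(np.array([[xy]],float),K(p),d)[0,0]
    r=R.T@np.array([u[0],u[1],1]); c=-R.T@t
    return c+r*(z-c[2])/r[2]
def proj(p,X,st=None):
    R,t=cam(p,st); return cv2.projectPoints(np.array(X,float).reshape(-1,3),cv2.Rodrigues(R)[0],t,K(p),np.array([p["k1"],0,0,0,0.]))[0].reshape(-1,2)
def tri(obs):
    "obs list of (picture,xy,state)"
    A=np.zeros((3,3));b=np.zeros(3)
    for p,xy,st in obs:
        R,t=cam(p,st);u=cv2.undistortPoints(np.array([[xy]],float),K(p),np.array([p["k1"],0,0,0,0.]))[0,0]
        r=R.T@np.array([u[0],u[1],1]);r/=np.linalg.norm(r);c=-R.T@t;M=np.eye(3)-np.outer(r,r);A+=M;b+=M@c
    return np.linalg.solve(A,b)
E
python3 - <<'E'
from h import *
s=read_state(); print({k:np.round(v,3) for k,v in s.items()})
a=camera("top"); b=camera("scene")
im=np.hstack([a["color"],b["color"]])
cv2.imwrite("pics/a.png",a["color"][:,:,::-1]);cv2.imwrite("pics/b.png",b["color"][:,:,::-1])
Z=dict(fixture=0,bar=56,hinge=41,seal_ring=48,dish=0,tray=0,lid=60,vial=0,tube_rack=0,reagent_bottle=0)
for n,z in Z.items():
  for nm,p in(("top",a),("scene",b)):
    for d in landmark_of(p,n)[:3]: print(n,nm,np.round(d["xy"]),round(d["p"],2),np.round(pix(p,d["xy"],z)))
E
```

```text
{'time_s': np.float64(0.0), 'joint_positions': array([ 1.081,  0.259,  1.536,  0.   ,  1.348, -0.203]), 'joint_velocities': array([-0.001,  0.   ,  0.001,  0.   ,  0.001,  0.002]), 'joint_efforts': array([ 1.0000e-03, -4.4603e+01, -2.9057e+01, -0.0000e+00,  1.2000e-02,
        0.0000e+00]), 'eef_pos': array([155.283, 527.071, 230.473]), 'ee_rot': array([ 2.515,  1.881, -0.003]), 'wrist_force': array([ 1.188,  0.768, -0.479]), 'torque': array([ 0.066,  0.002, -0.022]), 'width': np.float64(1.001)}
fixture top [307. 207.] 0.95 [548. -38.   0.]
fixture top [178. 338.] 0.6 [183. 322.   0.]
fixture scene [448. 272.] 0.94 [189. 317.   0.]
fixture scene [235. 376.] 0.73 [757. 292.   0.]
fixture scene [256. 225.] 0.63 [529. -43.   0.]
bar top [167. 378.] 0.66 [ 82. 341.  56.]
bar top [310. 246.] 0.6 [432. -40.  56.]
bar scene [494. 248.] 0.84 [ 81. 343.  56.]
bar scene [288. 196.] 0.64 [431. -45.  56.]
hinge top [179. 319.] 0.75 [238. 311.  41.]
hinge top [194. 213.] 0.75 [524. 274.  41.]
hinge top [310. 247.] 0.48 [431. -43.  41.]
hinge scene [433. 264.] 0.92 [232. 297.  41.]
hinge scene [233. 225.] 0.73 [593. -41.  41.]
dish top [403. 220.] 0.66 [ 508. -308.    0.]
dish scene [221. 158.] 0.7 [ 504. -303.    0.]
tray top [196. 216.] 0.72 [523. 277.   0.]
tray scene [324. 321.] 0.93 [522. 274.   0.]Traceback (most recent call last):
  File "<stdin>", line 9, in <module>
ValueError: it knows: bar, dish, fixture, forceps, hinge, microtube_rack, reagent_bottle, seal_ring, tip_box, tray, tube_rack, vial
```

View pics/a.png

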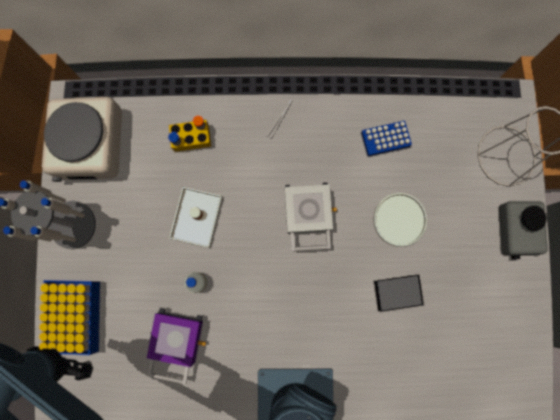

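View pics/b.png

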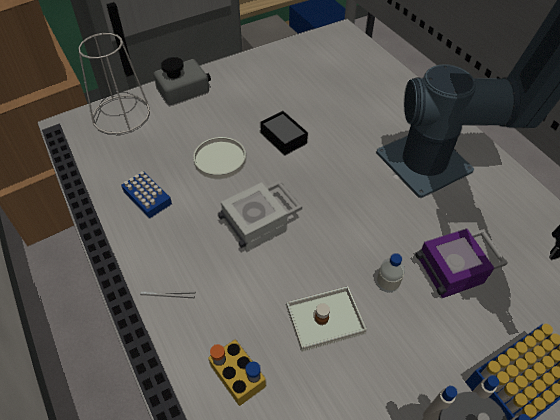

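The candidates for the fixture are the silver clamshell at top (309,209) / scene (256,215) and the purple look-alike at top (175,340) / scene (455,262). I choose the silver one. Candidates for the dish are the round white dish at top (400,220) and the rectangular tray at (196,216). I choose the round dish. Next I'll check the silver fixture close up and refine its pose.

```bash
python3 - <<'E'
from h import *
s=read_state(); R=Ro.from_rotvec(s["ee_rot"]).as_matrix(); print(R.round(3))
p=camera("wrist"); print(np.round(p["hand_eye"],3))
a=camera("top"); save(a,"c.png",(260,165,360,270),6)
R0=R
for name,T in(("look",[435,-42,230]),):
  print((R.T@(np.array(T)-s["eef_pos"])/1000).round(3))
print("yaw of tool x",np.arctan2(R[1,0],R[0,0]))
E
```

```text
[[ 0.283  0.959  0.   ]
 [ 0.959 -0.283 -0.   ]
 [-0.     0.    -1.   ]]
[[   1.      -0.       0.       1.488]
 [  -0.       0.955    0.298  -75.987]
 [  -0.      -0.298    0.955 -142.729]
 [   0.       0.       0.       1.   ]]
[-0.467  0.429  0.001]
yaw of tool x 1.2840162228979413
```

View pics/c.png

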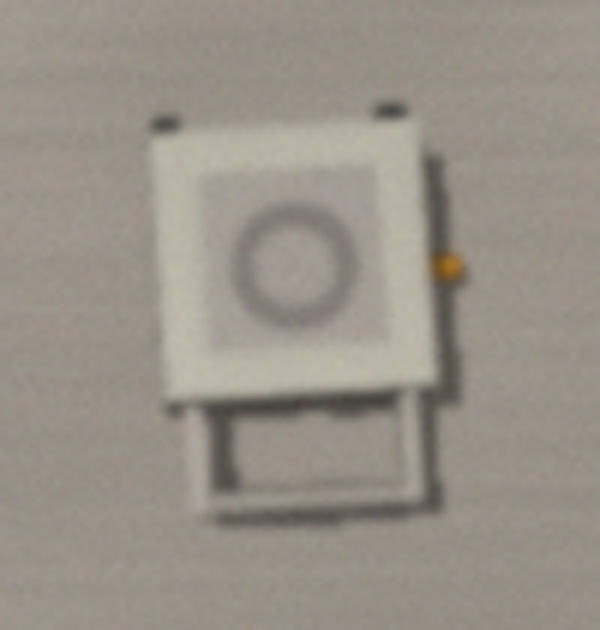

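The silver fixture is the right one. Its ring shows through the window at crop (295,265), the pull bar is at the bottom at (307,500), and the yaw is about 0.06. I'm moving above it.

>>> drive_tool(targets=[0,0,1.22,-0.455,0.47,0,0.0854,0,0,1.22,-0.455,0.47,0,0.0854,0,0,1.22,-0.455,0.47,0,0.0854,0,0,1.22,-0.455,0.47,0,0.0854,0,0,1.22,-0.455,0.47,0,0.0854,0,0,1.22,-0.455,0.47,0,0.0854,0,0,1.22,-0.455,0.47,0,0.0854,0,0,1.22,-0.455,0.47,0,0.0854,0,0,1.22,-0.455,0.47,0,0.0854,0,0,1.22,-0.455,0.47,0,0.0854])

```text
time_s: 2.05
eef_pos: [464.1, -18.5, 231.7]
ee_rot: [-3.14, -0.1, -0.002]
wrist_force: [0.5, 0.3, -0.0]
width: 1.004
```

>>> drive_tool(targets=[0,0,0,0,0,0,0.04,0,0,0,0,0,0,0.04])

```text
time_s: 2.3
eef_pos: [463.7, -18.5, 231.4]
ee_rot: [-3.139, -0.097, -0.0]
wrist_force: [-0.8, 0.5, -0.2]
width: 0.603
```

```bash
cat > look.py <<'E'
from h import *
import sys
s=read_state(); print(s["time_s"],s["eef_pos"].round(1) if hasattr(s["eef_pos"],'round') else s["eef_pos"],np.round(s["ee_rot"],3),round(s["width"],3),np.round(s["wrist_force"],1))
R=Ro.from_rotvec(s["ee_rot"]).as_matrix(); print("yaw",np.arctan2(R[1,0],R[0,0]).round(3), "z",R[:,2].round(3))
p=camera("wrist"); a=camera("top"); b=camera("scene")
save(p,sys.argv[1])
for n in sys.argv[2:]:
  n,z=n.split(":"); z=float(z)
  for nm,q,st in(("wrist",p,s),("top",a,None),("scene",b,None)):
    for d in landmark_of(q,n)[:2]: print(n,nm,np.round(d["xy"]),round(d["p"],2),np.round(pix(q,d["xy"],z,st),1))
E
python3 look.py d.png bar:56 hinge:41 seal_ring:48 fixture:0 dish:0
```

```text
2.3 [463.7 -18.5 231.4] [-3.139 -0.097 -0.   ] 0.603 [-0.8  0.5 -0.2]
yaw 0.062 z [ 0.     0.001 -1.   ]
bar wrist [236. 206.] 0.89 [428.4 -42.1  56. ]
bar top [167. 379.] 0.75 [ 78.9 338.9  56. ]
bar top [311. 244.] 0.45 [436.8 -44.   56. ]
bar scene [492. 248.] 0.77 [ 87.3 339.6  56. ]
hinge top [180. 315.] 0.57 [247.8 309.1  41. ]
hinge scene [431. 269.] 0.69 [244.9 303.8  41. ]
hinge scene [231. 226.] 0.57 [596.8 -40.1  41. ]
seal_ring scene [254. 225.] 0.33 [549.  -12.3  48. ]
fixture wrist [342. 189.] 0.95 [532.1 -35.4   0. ]
fixture top [182. 336.] 0.95 [189.5 310.7   0. ]
fixture top [386. 140.] 0.7 [ 741.8 -269.4    0. ]
fixture scene [254. 228.] 0.97 [537.  -36.3   0. ]
fixture scene [446. 273.] 0.59 [195.6 315.9   0. ]
dish wrist [299. 393.] 0.67 [ 508.  -298.5    0. ]
dish top [400. 221.] 0.83 [ 506.8 -301.2    0. ]
dish top [280. 117.] 0.56 [811.   39.7   0. ]
dish scene [220. 159.] 0.89 [ 507.6 -300.5    0. ]
dish scene [282. 137.] 0.71 [ 306.3 -291.9    0. ]
```

View pics/d.png

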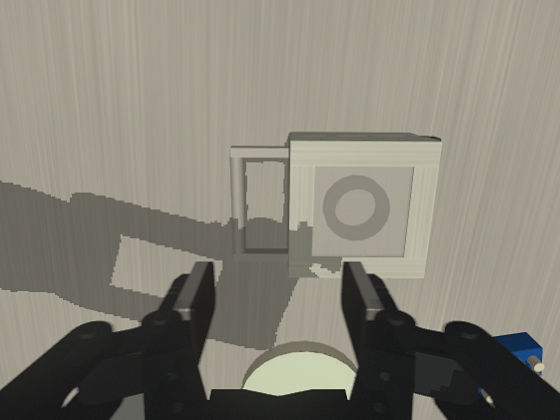

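The wrist picture shows the bar at about column 238, rows 150–257, and the ring at (356,207) through the window. The open fingers are in the foreground and the dish is at the bottom at (300,380).

```bash
python3 - <<'E'
from h import *
s=read_state(); p=camera("wrist")
for n,xy,z in(("e1",(237,154),56),("e2",(240,255),56),("mid",(238.5,204),56),("ring",(356,207),64),("cornerTL",(290,139),76),("cornerBL",(289,277),76),("TR",(440,141),76),("BR",(425,278),76)):
  print(n,pix(p,xy,z,s).round(1))
B=np.array([430,-42,37]);R=Ro.from_rotvec(s["ee_rot"]).as_matrix()
print((R.T@(B-s["eef_pos"])).round(1))
E
```

```text
e1 [428.6   3.9  56. ]
e2 [434.3 -90.1  56. ]
mid [431.3 -40.6  56. ]
ring [534.1 -34.4  64. ]
cornerTL [472.   21.9  76. ]
cornerBL [480.  -99.4  76. ]
TR [590.9  28.   76. ]
BR [600.9 -92.8  76. ]
[-35.8  21.2 194.6]
```

>>> drive_tool(targets=[0,0,0,-0.034,0.0215,0.02,0.04,0,0,0,-0.034,0.0215,0.07,0.04,0,0,0,-0.034,0.0215,0.11,0.04,0,0,0,-0.034,0.0215,0.145,0.04,0,0,0,-0.034,0.0215,0.17,0.04,0,0,0,-0.034,0.0215,0.185,0.04,0,0,0,-0.034,0.0215,0.195,0.04,0,0,0,-0.034,0.0215,0.195,0.04,0,0,0,-0.034,0.0215,0.195,0.04])

```text
time_s: 4.38
eef_pos: [432.3, -42.4, 37.1]
ee_rot: [3.14, 0.099, 0.003]
wrist_force: [-1.0, -0.6, 0.3]
width: 0.464
```

```bash
python3 look.py e.png bar:56
```

```text
4.375 [432.3 -42.4  37.1] [3.14e+00 9.90e-02 3.00e-03] 0.464 [-1.  -0.6  0.3]
yaw 0.063 z [ 0.002 -0.    -1.   ]
bar wrist [269. 302.] 0.94 [429.6 -41.4  56. ]
bar top [397. 293.] 0.24 [ 304.5 -272.2   56. ]
bar scene [494. 248.] 0.88 [ 80.4 340.2  56. ]
bar scene [288. 194.] 0.58 [428.9 -51.3  56. ]
```

View pics/e.png

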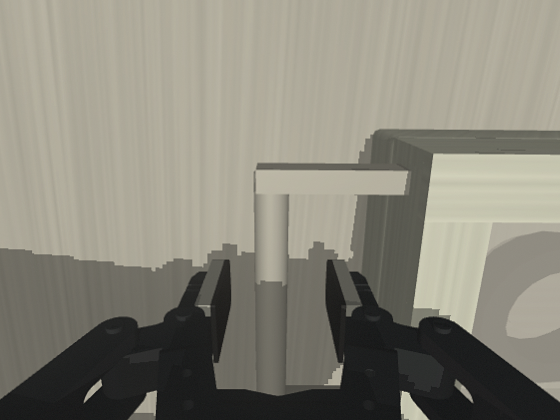

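The bar at column 271 sits between the pads (columns 218 and 340) and the arm clears the lid. I'm shifting 2 mm and closing.

>>> drive_tool(targets=[0,0,0,-0.002,0,0,0.03,0,0,0,-0.002,0,0,0.0,0,0,0,-0.002,0,0,0.0,0,0,0,-0.002,0,0,0.0,0,0,0,-0.002,0,0,0.0,0,0,0,-0.002,0,0,0.0])

```text
time_s: 5.42
eef_pos: [429.7, -42.3, 37.1]
ee_rot: [3.14, 0.099, 0.002]
wrist_force: [-3.3, -0.1, 5.3]
width: 0.119
```

>>> drive_tool(targets=[0,0,0,0.001,0,-0.008,0,0,0,0,0.0025,0,-0.016,0,0,0,0,0.006,0,-0.032,0,0,0,0,0.012,0,-0.048,0,0,0,0,0.019,0,-0.063,0,0,0,0,0.0275,0,-0.0775,0,0,0,0,0.0375,0,-0.0905,0,0,0,0,0.0485,0,-0.103,0,0,0,0,0.061,0,-0.114,0,0,0,0,0.061,0,-0.114,0])

```text
time_s: 6.68
eef_pos: [487.9, -39.0, 153.0]
ee_rot: [3.138, 0.101, -0.007]
wrist_force: [-14.6, -3.9, 13.4]
width: 0.118
```

>>> drive_tool(targets=[0,0,0,0.0155,0,-0.011,0,0,0,0,0.03,0,-0.0195,0,0,0,0,0.0455,0,-0.0265,0,0,0,0,0.0615,0,-0.032,0,0,0,0,0.0775,0,-0.0355,0,0,0,0,0.0945,0,-0.0375,0,0,0,0,0.111,0,-0.038,0,0,0,0,0.128,0,-0.0365,0,0,0,0,0.1445,0,-0.0335,0,0,0,0,0.1445,0,-0.0335,0])

```text
time_s: 7.92
eef_pos: [633.5, -30.5, 186.3]
ee_rot: [3.137, 0.101, -0.004]
wrist_force: [1.0, -4.3, -0.0]
width: 0.115
```

```bash
python3 - <<'E'
from h import *
s=read_state();print(s["eef_pos"],s["wrist_force"],s["width"])
b=camera("scene");save(b,"f.png",(160,80,360,280),3)
E
```

```text
[633.52617097 -30.45021063 186.31031789] [ 1.03304547 -4.28570505 -0.03809652] 0.11451557111625979
```

View pics/f.png

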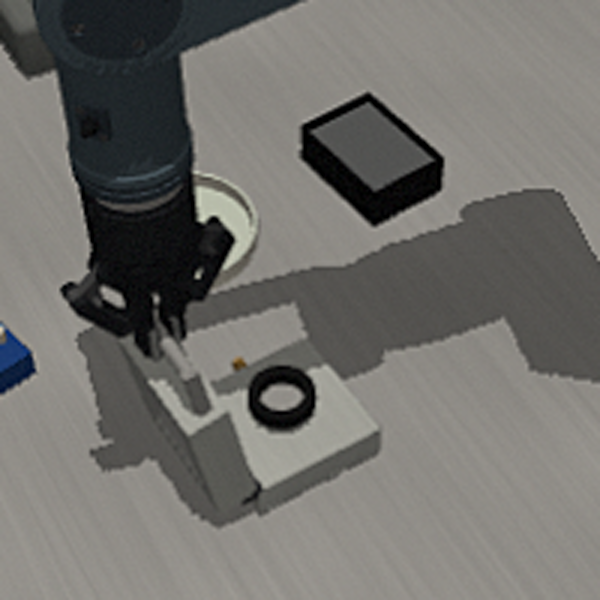

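The lid is past vertical at about 1.7 rad, still held by the bar, and the ring on its seat is exposed at crop (282,397). I'm taking the lid near its stop and letting go.

>>> drive_tool(targets=[0,0,0,0.008,0,0.002,0,0,0,0,0.016,0,0.0045,0,0,0,0,0.027,0,0.009,0,0,0,0,0.027,0,0.009,0,0,0,0,0.027,0,0.009,0.03,0,0,0,0.027,0,0.009,0.04,0,0,0,0.027,0,0.009,0.04])

```text
time_s: 8.85
eef_pos: [659.6, -28.2, 177.1]
ee_rot: [3.138, 0.102, -0.005]
wrist_force: [0.7, 0.4, -0.5]
width: 0.466
```

>>> drive_tool(targets=[0,0,0,0,0,-0.03,0.045,0,0,0,0,0,-0.07,0.06,0,0,0,0,0,-0.1,0.0854,0,0,-0.4,-0.04,0,-0.1,0.0854,0,0,-0.8,-0.09,0,-0.1,0.0854,0,0,-1.2,-0.124,0,-0.1,0.0854,0,0,-1.57,-0.124,0,-0.08,0.0854,0,0,-1.57,-0.124,0,-0.06,0.0854,0,0,-1.57,-0.124,0,-0.05,0.0854,0,0,-1.57,-0.124,0,-0.05,0.0854])

```text
time_s: 10.1
eef_pos: [535.1, -35.6, 226.4]
ee_rot: [-2.418, -2.003, 0.008]
wrist_force: [-0.4, -0.8, 0.0]
width: 0.999
```

>>> drive_tool(targets=[0,0,0,0,0,0,0.0854,0,0,0,0,0,0,0.0854])

```text
time_s: 10.35
eef_pos: [535.0, -35.4, 226.5]
ee_rot: [-2.421, -1.998, 0.008]
wrist_force: [-0.2, -0.4, 0.7]
width: 0.999
```

```bash
python3 look.py g.png seal_ring:48 dish:0 bar:190
```

```text
10.35 [535.  -35.4 226.5] [-2.421 -1.998  0.008] 0.999 [-0.2 -0.4  0.7]
yaw 1.38 z [-0.005 -0.001 -1.   ]
seal_ring top [310. 209.] 0.64 [533.8 -41.4  48. ]
seal_ring scene [255. 212.] 0.59 [527.4 -45.2  48. ]
dish wrist [ 21. 195.] 0.83 [ 511.5 -299.3    0. ]
dish top [397. 220.] 0.67 [ 508.8 -292.7    0. ]
dish scene [220. 159.] 0.6 [ 506.4 -303.1    0. ]
bar scene [492. 247.] 0.92 [187.9 380.8 190. ]
bar scene [200. 202.] 0.82 [668.  -28.1 190. ]
```

View pics/g.png

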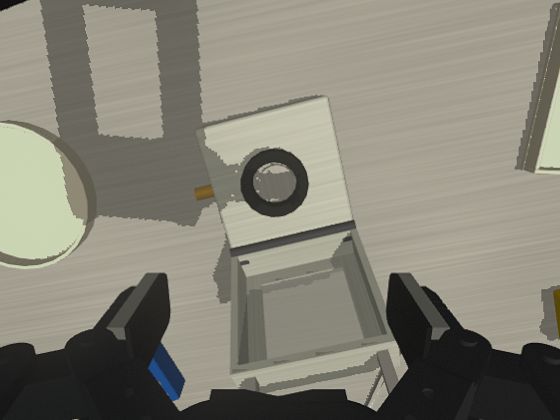

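The lid stays open, leaning back. The ring sits on its seat centred at (275,183), and the dish is at left at (21,195). Now I compute the ring and dish positions.

```bash
python3 - <<'E'
from h import *
s=read_state(); p=camera("wrist"); R=Ro.from_rotvec(s["ee_rot"]).as_matrix()
im=p["color"]; m=(im.max(2)<75).astype(np.uint8); m[250:]=0; m[:, :225]=0; m[:,330:]=0
n,l,st,c=cv2.connectedComponentsWithStats(m); i=1+np.argmax(st[1:,4]); print(st[i],c[i])
pts=np.argwhere(l==i)[:,::-1].astype(np.int32); e=cv2.fitEllipse(cv2.convexHull(pts)); print(e)
for z in(56,64): print(pix(p,e[0],z,s).round(1))
T=np.array([*pix(p,e[0],60,s)[:2],37]); print("shift",(R.T@(T-s["eef_pos"])).round(1))
E
```

```text
[ 241  149   68   68 2201] [274.16674239 182.62744207]
((274.3104553222656, 182.26661682128906), (67.14378356933594, 67.47391510009766), 174.6121368408203)
[534.5 -37.4  56. ]
[532.7 -36.9  64. ]
shift [ -1.3  -0.3 189.4]
```

>>> drive_tool(targets=[0,0,-0.1,-0.001,0,0.04,0.0854,0,0,-0.2,-0.001,0,0.085,0.0854,0,0,-0.25,-0.001,0,0.12,0.0854,0,0,-0.25,-0.001,0,0.15,0.0854,0,0,-0.25,-0.001,0,0.17,0.0854,0,0,-0.25,-0.001,0,0.182,0.0854,0,0,-0.25,-0.001,0,0.188,0.0854,0,0,-0.25,-0.001,0,0.188,0.0854,0,0,-0.25,-0.001,0,0.188,0.0854])

```text
time_s: 12.12
eef_pos: [534.6, -37.0, 39.2]
ee_rot: [-2.15, -2.289, 0.006]
wrist_force: [0.1, 0.1, 1.1]
width: 1.0
```

```bash
python3 look.py i.png seal_ring:48
```

```text
12.125 [534.6 -37.   39.2] [-2.15  -2.289  0.006] 1.0 [0.1 0.1 1.1]
yaw 1.633 z [-0.004 -0.002 -1.   ]
seal_ring top [309. 211.] 0.53 [528.6 -39.5  48. ]
seal_ring scene [258. 215.] 0.69 [523.5 -34.2  48. ]
```

View pics/i.png

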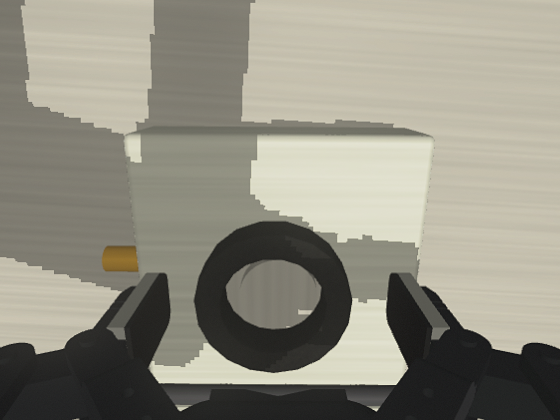

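```bash
python3 - <<'E'
from h import *
s=read_state(); p=camera("wrist"); 
X=pix(p,(273,296),62,s); R=Ro.from_rotvec(s["ee_rot"]).as_matrix(); print(X,(R.T@(X-s["eef_pos"])).round(1))
E
```

```text
[530.22219802 -37.4902121   62.        ] [ -0.4  -4.1 -23.2]
```

The ring, centred at about (273,296), lies between the open pads. I'm making a small correction and then closing.

>>> drive_tool(targets=[0,0,0,-0.001,-0.002,0,0.075,0,0,0,-0.001,-0.002,0,0.065,0,0,0,-0.001,-0.002,0,0.05,0,0,0,-0.001,-0.002,0,0.05,0,0,0,-0.001,-0.002,0,0.05,0,0,0,-0.001,-0.002,0,0.05])

```text
time_s: 13.22
eef_pos: [532.2, -38.1, 39.3]
ee_rot: [-2.149, -2.288, 0.007]
wrist_force: [-3.6, 0.0, 6.1]
width: 0.659
```

>>> drive_tool(targets=[0,0,0,0,0,-0.008,0.05,0,0,0,0,0,-0.02,0.05,0,0,0,0,0,-0.04,0.05,0,0,0,0,0,-0.07,0.05,0,0,0,0,0,-0.1,0.05,0,0,0,0,0,-0.1,0.05])

```text
time_s: 13.98
eef_pos: [534.6, -38.4, 142.6]
ee_rot: [2.148, 2.287, -0.002]
wrist_force: [0.3, 0.2, -0.5]
width: 0.653
```

```bash
python3 look.py j.png dish:4 seal_ring:150
```

```text
13.975 [534.6 -38.4 142.6] [ 2.148e+00  2.287e+00 -2.000e-03] 0.653 [ 0.3  0.2 -0.5]
yaw 1.633 z [ 0.002 -0.004 -1.   ]
dish top [401. 222.] 0.84 [ 501.4 -301.3    4. ]
dish scene [222. 158.] 0.58 [ 503.6 -297.9    4. ]
seal_ring top [311. 204.] 0.37 [531.1 -40.4 150. ]
seal_ring scene [252. 188.] 0.62 [533.2 -39.5 150. ]
```

View pics/j.png

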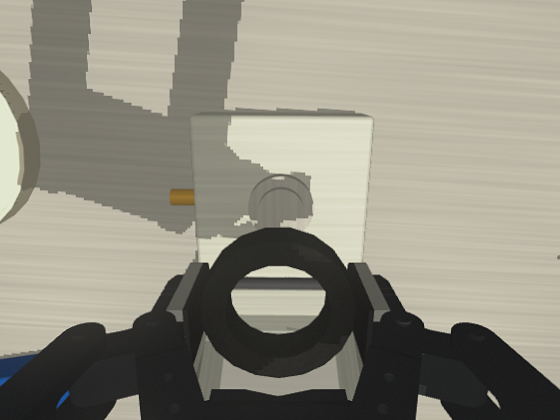

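The ring is held level and the empty seat shows at (282,203). From the grip geometry the finger tips sit about 3 mm below the ring's underside, so in the dish they would touch the floor before the ring did. I'll put it back on the seat and grip it higher.

>>> drive_tool(targets=[0,0,0,0,-0.002,0.04,0.05,0,0,0,0,-0.002,0.07,0.05,0,0,0,0,-0.002,0.088,0.05,0,0,0,0,-0.002,0.096,0.05,0,0,0,0,-0.002,0.1,0.05,0,0,0,0,-0.002,0.102,0.05,0,0,0,0,-0.002,0.102,0.05])

```text
time_s: 15.3
eef_pos: [529.5, -38.1, 39.2]
ee_rot: [-2.149, -2.288, 0.008]
wrist_force: [-8.3, 1.5, 17.8]
width: 0.658
```

>>> drive_tool(targets=[0,0,0,0.0,0.001,-0.001,0.06,0,0,0,0,0.002,-0.001,0.072,0,0,0,0,0.002,-0.004,0.072,0,0,0,0,0.002,-0.007,0.072,0,0,0,0,0.002,-0.007,0.06,0,0,0,0,0.002,-0.007,0.05,0,0,0,0,0.002,-0.007,0.05,0,0,0,0,0.002,-0.007,0.05,0,0,0,0,0.002,-0.007,0.05])

```text
time_s: 16.42
eef_pos: [531.7, -37.9, 47.1]
ee_rot: [-2.149, -2.289, 0.008]
wrist_force: [-2.1, -0.2, 8.4]
width: 0.656
```

>>> drive_tool(targets=[0,0,0,0,0,-0.01,0.05,0,0,0,0,0,-0.03,0.05,0,0,0,0,0,-0.06,0.05,0,0,0,-0.05,-0.008,-0.09,0.05,0,0,0,-0.1,-0.016,-0.09,0.05,0,0,0,-0.15,-0.024,-0.09,0.05,0,0,0,-0.2,-0.032,-0.09,0.05,0,0,0,-0.24,-0.038,-0.09,0.05,0,0,0,-0.26,-0.041,-0.09,0.05,0,0,0,-0.26,-0.041,-0.09,0.05])

```text
time_s: 17.68
eef_pos: [507.4, -300.6, 137.7]
ee_rot: [-2.151, -2.286, 0.007]
wrist_force: [-0.5, 0.3, -0.1]
width: 0.655
```

```bash
python3 look.py k.png dish:4 seal_ring:140
```

```text
17.675 [ 507.4 -300.6  137.7] [-2.151 -2.286  0.007] 0.655 [-0.5  0.3 -0.1]
yaw 1.632 z [-0.005 -0.002 -1.   ]
dish wrist [278. 196.] 0.94 [ 509.2 -299.1    4. ]
dish top [397. 220.] 0.96 [ 509.4 -291.2    4. ]
dish scene [218. 160.] 0.96 [ 514.8 -296.5    4. ]
seal_ring top [411. 212.] 0.41 [ 510.5 -295.6  140. ]
seal_ring scene [236. 376.] 0.71 [767.9 341.3 140. ]
seal_ring scene [217. 124.] 0.66 [ 508.  -293.2  140. ]
```

View pics/k.png

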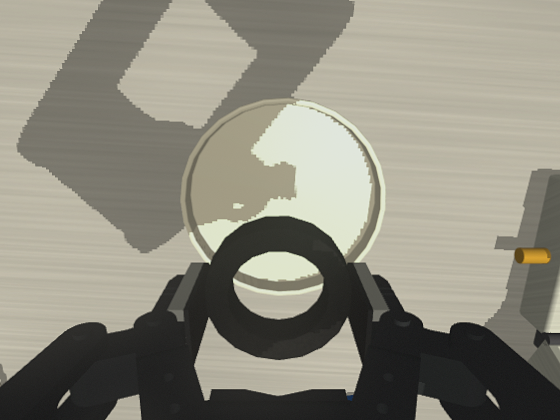

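The ring is held level and the dish, centred at (280,197), lies directly below. Lowering in two stages.

>>> drive_tool(targets=[0,0,0,0,0,0.03,0.05,0,0,0,0,0,0.06,0.05,0,0,0,0,0,0.085,0.05,0,0,0,0,0,0.105,0.05,0,0,0,0,0,0.118,0.05,0,0,0,0,0,0.126,0.05,0,0,0,0,0,0.129,0.05,0,0,0,0,0,0.129,0.05])

```text
time_s: 19.12
eef_pos: [507.5, -299.5, 9.3]
ee_rot: [-2.148, -2.29, 0.007]
wrist_force: [0.0, -0.5, -1.0]
width: 0.652
```

>>> drive_tool(targets=[0,0,0,0,0,0.002,0.05,0,0,0,0,0,0.004,0.05,0,0,0,0,0,0.005,0.05,0,0,0,0,0,0.005,0.05])

```text
time_s: 19.62
eef_pos: [507.4, -299.5, 4.2]
ee_rot: [-2.148, -2.29, 0.007]
wrist_force: [0.0, -0.0, 0.6]
width: 0.651
```

>>> drive_tool(targets=[0,0,0,0,0,0.001,0.05,0,0,0,0,0,0.001,0.05])

```text
time_s: 19.88
eef_pos: [507.5, -299.6, 3.3]
ee_rot: [-2.148, -2.29, 0.007]
wrist_force: [0.7, 0.3, 0.1]
width: 0.653
```

>>> drive_tool(targets=[0,0,0,0,0,0.001,0.05,0,0,0,0,0,0.001,0.05])

```text
time_s: 20.12
eef_pos: [507.5, -299.6, 3.2]
ee_rot: [-2.149, -2.291, 0.007]
wrist_force: [-2.5, 1.1, 7.0]
width: 0.656
```

Contact shows 7 N at z 3.2, which is where I predicted it. Opening the fingers, then rising.

>>> drive_tool(targets=[0,0,0,0,0,0,0.06,0,0,0,0,0,0,0.068,0,0,0,0,0,0,0.075,0,0,0,0,0,0,0.08,0,0,0,0,0,-0.02,0.08,0,0,0,0,0,-0.05,0.08,0,0,0,0,0,-0.09,0.08,0,0,0,0,0,-0.14,0.08,0,0,0,0,0,-0.18,0.08,0,0,0,0,0,-0.18,0.08])

```text
time_s: 21.38
eef_pos: [510.0, -300.5, 187.3]
ee_rot: [2.144, 2.286, -0.007]
wrist_force: [0.9, 0.3, -0.6]
width: 0.939
```

```bash
python3 look.py l.png dish:0 seal_ring:4 bar:190; python3 - <<'E'
from h import *
a=camera("scene");w=cv2.imread("pics/l.png");s=a["color"][60:300,130:380,::-1]
cv2.imwrite("pics/m.png",np.hstack([cv2.resize(w,(400,300)),cv2.resize(np.ascontiguousarray(s),(400,384))[:300]]))
E
```

```text
21.375 [ 510.  -300.5  187.3] [ 2.144  2.286 -0.007] 0.939 [ 0.9  0.3 -0.6]
yaw 1.635 z [ 0.002 -0.008 -1.   ]
dish wrist [281. 179.] 0.8 [ 511.7 -297.4    0. ]
dish top [403. 221.] 0.71 [ 506.2 -308.1    0. ]
dish scene [221. 160.] 0.63 [ 506.9 -295.9    0. ]
seal_ring top [400. 224.] 0.55 [ 496.9 -298.2    4. ]
seal_ring scene [221. 158.] 0.8 [ 504.7 -299.     4. ]
seal_ring scene [253. 228.] 0.74 [541.3 -35.    4. ]
bar top [305. 144.] 0.75 [674.7 -25.2 190. ]
bar top [172. 379.] 0.7 [105.3 296.8 190. ]
bar scene [494. 247.] 0.71 [186.3 382.9 190. ]
bar scene [198. 202.] 0.56 [670.7 -29.6 190. ]
```

View pics/m.png

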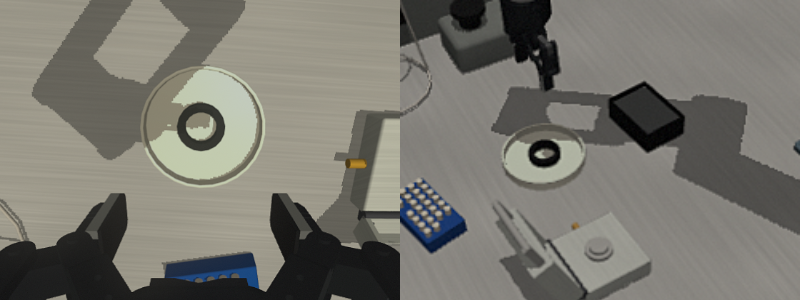

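The ring lies flat near the centre of the round dish (left (200,126), right (544,152)). The lid stands open, the seat is empty and the gripper is clear, so I'm handing in.

```bash
python3 -c "
from workcell import *
print(sign_off())"
```

```text
the job is handed in; nothing more can be done
None
```

The job is done and handed in at about 21.5 s of the 59 s allowed. No verdict came back.

- **Lid:** I swung the silver fixture's lid up by its bar, past vertical to near its stop, and let go. It still stood open in the last picture.
- **Ring:** I lifted the ring out. My first grip was too low, so the finger tips would have touched the dish floor before the ring. I put it back on its seat and gripped it about 8 mm higher. I then lowered it into the round dish until it made light contact (about 7 N) and released it.
- **Last checks:** The final pictures show the ring flat near the dish centre, the fixture seat empty and the gripper clear. The highest wrist reading I saw was about 20 N.
- **Other objects:** I saw no sign that anything else had moved. The dish, tip box and blue rack show in the last pictures. I did not compare every bystander with its starting place.
- **Disagreements:** Position estimates for the same thing differed by a few mm, and at most about 12 mm, between cameras. Some detections were false: the purple look-alike was reported as the fixture, and the ring was still reported at the empty seat. I overruled these from the pictures.

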